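Swing the desk lamp over the open notebook and switch it on

ROBOT

A 7-joint arm with a two-finger parallel gripper is mounted at the origin on the work surface. World frame = base frame: x ahead of the robot, y to its left, z up, the work surface at z = 0. Lengths are in m, angles in rad, forces in N, time in s.
With the tool pointing down it reaches from about 0.425 to 0.95 m from the base axis. Payload 16.7 kg.
Tool frame: the origin (TCP) lies between the finger pads; the fingertips stand 11 mm ahead of it and the grasp point (between the pads) lies 8 mm behind it (env.tip_reach is the distance from the TCP to the fingertips, in m); z points along the fingers, y is the line along which they close (so a half turn about z gives the same grasp; the last joint's range is limited). The gripper opens to 94 mm and grips with 3 to 60 N. Pads are 16 mm wide; open, the fingers measure 119 mm over their backs; the gripper's body (75 mm by 177 mm) begins 78 mm behind the grasp point.
Start: joints at [1.091, 0.426, 0.074, 1.606, -0.034, 1.111, -0.067], TCP at [0.219, -0.639, 0.216] pointing down, gripper open.
Joint ranges: [-2.85, 2.85], [-0.5, 2.14], [-1.23, 1.37], [0.21, 2.46], [-1.02, 4.16], [0.16, 2.05], [-2.73, 2.73]. Speed limits (rad/s): [1.89, 1.89, 2.39, 2.39, 3.01, 3.01, 3.01].

INTERFACE

Orientations are given as a unit quaternion [x, y, z, w].
In Python, from bench import readout, eyes, env, finder gives the robot as it stands.
- The arm moves only by the tool move_arm, never from a script. Its argument "moves" is a list of rows, each a list of 3 entries, a list of its own where there are three numbers: the opening, from 0 (shut) to 1 (fully open), then the shift along the tool's x, y, z scaled (see below), then the turn about the tool's z scaled (see below). A call has 1 to 8 rows; each row is the pose to reach, as a shift and turn from the pose commanded when the call began, along the tool's axes at that moment; what a row does not reach only later rows make up. The controller multiplies each number of a shift by 300 mm and each number of a turn by 1.5 rad. A row lasts 1/10 s, in which the tool goes at most 50 mm and 8.59 degrees, less where a joint would pass 70% of its speed; a pose out of reach is approached as far as the arm can. A call with a number of a shift or a turn outside -1 to 1 is refused whole. A call with a gripper value outside its range is refused whole. The fingers move at their own pace and stop on an object; "squeeze" is the grip in N (left out, the last holds). Time passes only in rows, so rows that repeat a pose let the fingers close. It gives the time, the measured TCP pose, the force, the opening and the grip force at its end, in the units of the state.
- readout.sense(): the state, without advancing time (a new reading comes with each control period).
- eyes.capture(name): name is "scene" or "top" or "wrist"; returns a dict with "frame" (400x640x3 uint8, red, green, blue), "vfov" (degrees; the focal length in pixels is half the picture's height over the tangent of half this angle, whatever the lens; pixels are square), "cx", "cy" (the principal point, pixels), "rvec" (rotation vector, rad) and "tvec" (3), from world to camera coordinates, as OpenCV has them. Camera axes: x right, y down, z forward; pixel columns grow to the right and rows downward; lengths in m; the calibration is good to about 2 mm. A picture is of the moment at which its call begins. There is no depth.
- env.sign_off(): hands the job in; it is judged then, once.
Trained networks look in the newest picture that a camera, given by its name, has taken for a name from the list of things; names that differ only in an ending like _2 or _b are one class to them, and where a whole thing is asked for, a point or a joint stands for the part that bears it (a point fixed in the world has none). Each returns a list of dicts, best first, with "score" (0 to 1); they miss things now and then, are a little off and sometimes report something else, mostly with a low value. They report only what shows in the picture. A call takes as long as a camera call.
- finder.recognise(camera, name): "pixel" ([column, row] in pixels, amid what is visible of it).
The state is a dict: "time_s": time; "q": joint angles; "joint_velocities": joint speeds; "tau": joint torques, N m; "position": TCP position; "tool_rot": TCP orientation; "wrist_force": force on the tool from outside, world axes, zero at the start; "ft_torque": the same for the moment, N m; "grip_width": finger opening in m; "grip_force": force on a finger pad.
Only numpy, scipy, OpenCV 4.12 (cv2) and the standard library are available. Lean on these libraries where they do the work, as an engineer would, in place of code of your own. Each camera call takes 0.05 s, during which the arm holds its last target. There are 200 camera calls.

TASK

With a fingertip, gently push the desk lamp's swing arm round until its green shade is centred over the open notebook, then press the red switch on top of the lamp's post fully down and let it spring back. Push only on the bare brass arm, never touch the shade, and do not shift the lamp's foot. Nothing is to be picked up: leave the notebook, the closed red book and everything else on the desk where they are.

Things in the scene. Friction and masses are not known exactly. Their poses are not given: they have to be found in the camera images.
- lamp: Brass desk lamp standing loose on the desk on a weighted round foot (140 mm diameter, 22 mm high, about 2.2 kg). Origin: centre of the foot's underside, on the axis of the upright post (18 mm diameter), which is also the vertical axis about which the swing arm turns. Its z axis points up; with the arm at joint value 0 the arm lies along the lamp's own -x.
- lamp_pivot (a point): Point on the post's axis at the height of the swing arm's centre line, 256 mm above the desk. The arm turns about the vertical through this point in a hub of 36 mm diameter, 32 mm high.
- lamp_arm (a joint): Angle of the lamp's swing arm about its vertical pivot, rad; grows anticlockwise seen from above, 0 when the arm lies along the lamp's -x, travel -2 to 2. The arm is a level round brass rod 12 mm in diameter, centre line 256 mm above the desk, running from the hub to the shade's axis 220 mm from the pivot. A stiff hinge (about 0.12 N m, i.e. 1 N at 120 mm) keeps it wherever it is left.
- rod_push (a point): Point on the centre line of the bare rod, 120 mm from the pivot: a good place to push, sideways, with a fingertip reaching down beside the rod. The rod is bare from 18 mm to about 165 mm from the pivot.
- lamp_shade: Dark green enamelled shade, a blunt cone 96 mm across at its lower rim and 68 mm high, hanging from the arm's end on its axis 220 mm from the pivot. Origin: centre of its underside, 186 mm above the desk. Not to be touched.
- switch (a joint): Travel of the red push switch on top of the lamp's post, m: 0 released, 0.006 fully down; sprung, about 1.3 N at the start of travel and 5 N at the bottom.
- switch_top (a point): Centre of the flat top of the red push switch (round, 36 mm diameter, in a black collar of 44 mm) on the post's axis, 297 mm above the desk when released; it is pressed straight down.
- notebook: Open notebook lying flat, two white ruled pages in a blue cover, 150 mm (its x) by 210 mm (its y) by 13 mm. Origin: centre of its underside, under the gutter between the pages. It lies on the circle that the shade travels (to within some 17 mm), left or right of the arm.
- book: Closed red hardback, 150 mm (its x) by 207 mm (its y) by 26 mm, lying flat on the other side of the arm from the notebook. Origin: centre of its underside. Not to be lit or moved.
- mug: Blue ceramic mug, 80 mm diameter, 92 mm high, handle at its +y; origin: centre of the underside. Bystander.
- bottle: Steel drinking bottle with black cap, 64 mm diameter, 200 mm high; origin: centre of the underside. Bystander.
- stapler: Black stapler, 140 mm (its x) by 34 mm by 42 mm high; origin: centre of the underside. Bystander.
- notes: Yellow note block, 76 mm by 76 mm by 40 mm high; origin: centre of the underside. Bystander.
- mouse: Black computer mouse, 105 mm (its x) by 60 mm by 32 mm high; origin: centre of the underside. Bystander.
- paperweight: Brass domed paperweight, 68 mm diameter, 43 mm high; origin: centre of the underside. Bystander.

How it is judged:
By the outcome, as a careful person would: the job done as asked, in the order asked, and still so for the second after the job is handed in, with the robot touching nothing.
It also fails if it takes over 45 s, if anything falls off the work surface, if the arm or the gripper's body presses on something with over 40 N, if the wrist force passes 120 N, or if a joint passes its speed limit or range.

## Working session

There is one attempt and no reset: what is moved stays moved. The work goes in short steps, Python scripts to look and compute and a tool call to move; the robot and the scene stay as the last step left them, time stands still between calls to the robot, and variables do not carry over. Pictures are saved under pics/ and viewed, at most 10 in all, crops included, and the job is handed in when it is done.

Besides the shell and the picture viewer there is one more tool, called after "Request:" as a command line: name --argument value ..., lists and objects as JSON in quotes. move_arm: Moves the arm, as the interface text tells. Its arguments: {"type":"object","properties":{"moves":{"type":"array","items":{"type":"array"}},"squeeze":{"type":"number"}},"required":["moves"]}

```bash
mkdir -p pics; cat > h.py <<'E'
from bench import readout, eyes, env, finder
import numpy as np, cv2
def cam(n,save=None):
    c=eyes.capture(n)
    if save: cv2.imwrite(f'pics/{save}.png',c['frame'][:,:,::-1])
    f=200/np.tan(np.radians(c['vfov'])/2)
    K=np.array([[f,0,c['cx']],[0,f,c['cy']],[0,0,1.]])
    R=cv2.Rodrigues(np.array(c['rvec'],float))[0]; t=np.array(c['tvec'],float).ravel()
    return c['frame'],K,R,t
def at_z(px,z,K,R,t):
    d=R.T@np.linalg.solve(K,[px[0],px[1],1.]); o=-R.T@t
    return o+d*(z-o[2])/d[2]
def proj(p,K,R,t):
    q=K@(R@np.array(p,float)+t); return q[:2]/q[2]
E
python3 - <<'E'
from h import *
Z=dict(lamp_shade=.22,notebook=.013,book=.026,switch_top=.297,lamp_pivot=.256,rod_push=.256,lamp=.1,mug=.05,bottle=.1,stapler=.02,notes=.02,mouse=.016,paperweight=.02)
for n in('top','scene'):
    f,K,R,t=cam(n,n+'0'); print(n,-R.T@t)
    for k,z in Z.items():
        r=finder.recognise(n,k)[:2]
        print(k,[(np.round(d['pixel']),round(d['score'],2),at_z(d['pixel'],z,K,R,t).round(3)[:2]) for d in r])
s=readout.sense();print(s['position'],s['tool_rot'],s['time_s'],s['grip_width'])
E
```

```text
top [ 0.3636065  -0.0069687   1.55037623]
lamp_shade [(array([330., 258.]), 0.97, array([ 0.425, -0.016]))]
notebook [(array([281., 244.]), 0.77, array([0.483, 0.156]))]
book [(array([370., 243.]), 0.6, array([ 0.489, -0.16 ])), (array([328., 209.]), 0.52, array([ 0.609, -0.008]))]
switch_top [(array([324., 182.]), 0.53, array([0.648, 0.005]))]
lamp_pivot [(array([326., 210.]), 0.72, array([ 0.57 , -0.003]))]
rod_push [(array([326., 250.]), 0.9, array([ 0.45 , -0.005]))]
lamp [(array([325., 209.]), 0.78, array([ 0.598, -0.001]))]
mug [(array([436., 192.]), 0.96, array([ 0.672, -0.391]))]
bottle [(array([400., 174.]), 0.6, array([ 0.724, -0.257]))]
stapler [(array([318., 166.]), 0.72, array([0.77 , 0.028])), (array([328., 255.]), 0.51, array([ 0.447, -0.011]))]
notes [(array([220., 200.]), 0.71, array([0.637, 0.381])), (array([283., 244.]), 0.36, array([0.483, 0.149]))]
mouse [(array([466., 246.]), 0.95, array([ 0.485, -0.498]))]
paperweight [(array([188., 251.]), 0.68, array([0.454, 0.488])), (array([317., 167.]), 0.18, array([0.766, 0.033]))]
scene [ 1.12295582 -0.76908896  1.564882
[... 292 characters left out ...]
0.86, array([ 0.674, -0.08 ]))]
rod_push [(array([280., 171.]), 0.64, array([ 0.48 , -0.039]))]
lamp [(array([319., 202.]), 0.94, array([0.624, 0.005]))]
mug [(array([272., 293.]), 0.98, array([ 0.672, -0.39 ]))]
bottle [(array([303., 269.]), 0.88, array([ 0.73 , -0.268]))]
stapler [(array([318., 199.]), 0.21, array([0.586, 0.056]))]
notes [(array([364., 153.]), 0.79, array([0.627, 0.38 ]))]
mouse [(array([215., 294.]), 0.56, array([ 0.485, -0.498]))]
paperweight [(array([340., 124.]), 0.66, array([0.445, 0.473])), (array([279., 171.]), 0.51, array([0.36 , 0.088]))]
[ 0.21856025 -0.6385843   0.21645284] [ 9.86442438e-01  1.64107631e-01 -7.49817830e-06 -4.96880442e-05] 1.4 0.09410732244219054
```

```bash
python3 - <<'E'
import cv2
a=cv2.imread('pics/top0.png')[130:320,200:440];cv2.imwrite('pics/t1.png',cv2.resize(a,(720,570),interpolation=2))
a=cv2.imread('pics/scene0.png')[80:280,200:400];cv2.imwrite('pics/s1.png',cv2.resize(a,(600,600),interpolation=2))
E
```

```text
(no output)
```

View pics/t1.png

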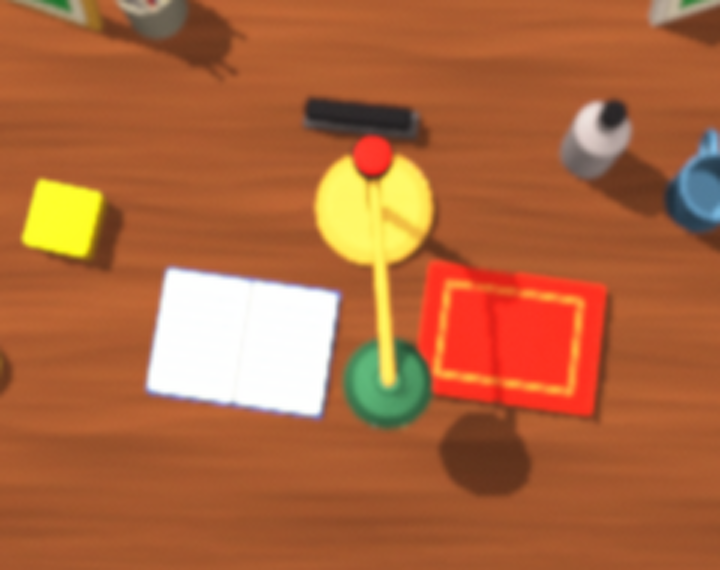

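View pics/s1.png

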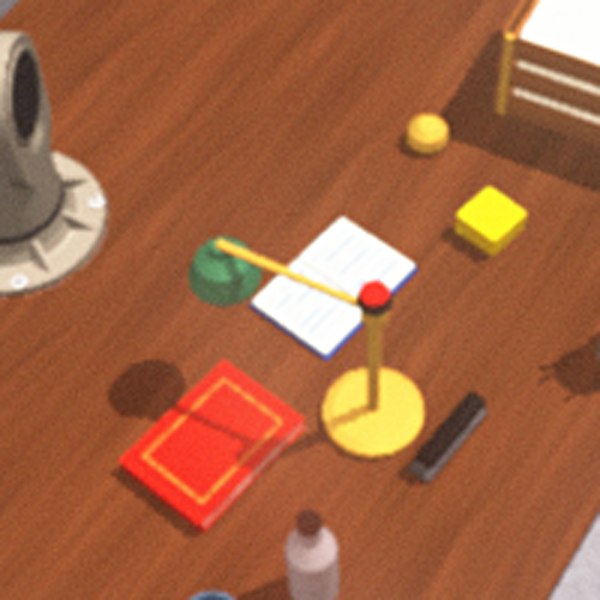

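The crops show the notebook at +y (top px ≈ 281,244), the red book at -y (≈ 371,243), the arm pointing at the robot with the shade at ≈ (329,257), and the red switch at ≈ (324,182). I'll refine these by colour segmentation.

```bash
cat >> h.py <<'E'
def blob(m,near):
    n,l,s,c=cv2.connectedComponentsWithStats(m.astype(np.uint8))
    i=1+min((np.hypot(*(c[j]-near)),j-1) for j in range(1,n) if s[j,4]>25)[1]
    return c[i],s[i,4],(l==i).astype(np.uint8)
def measure(f,K,R,t,near):
    h=cv2.cvtColor(f,cv2.COLOR_RGB2HSV).astype(int);H,S,V=h[...,0],h[...,1],h[...,2]
    o={}
    m=((H<6)|(H>174))&(S>190)&(V>120)
    c,a,_=blob(m,near['switch']);o['switch']=(c,a,at_z(c,.297,K,R,t).round(4))
    m=(H>55)&(H<95)&(S>80)
    c,a,b=blob(m,near['shade']);o['shade']=(c,a,at_z(c,.21,K,R,t).round(4))
    m=(S<60)&(V>170)
    c,a,b=blob(m,near['note']);r=cv2.minAreaRect(cv2.findNonZero(b))
    q=[at_z(p,.013,K,R,t)[:2].round(4) for p in cv2.boxPoints(r)]
    o['note']=(c,a,at_z(c,.013,K,R,t).round(4),q)
    m=(H>17)&(H<32)&(S>110)&(V>120)
    c,a,b=blob(m,near['foot']);o['brass']=(c,a);o['b']=b
    return o
E
python3 - <<'E'
from h import *
for n,near in(('top',dict(switch=(324,182),shade=(329,257),note=(281,244),foot=(325,205))),('scene',dict(switch=(325,179),shade=(273,170),note=(311,175),foot=(324,217)))):
    f,K,R,t=cam(n);o=measure(f,K,R,t,near);b=o.pop('b')
    for k,v in o.items():print(n,k,v)
    # rod tip / foot extents
    ys,xs=np.nonzero(b);print(xs.min(),xs.max(),ys.min(),ys.max())
    for y in range(ys.min(),ys.max(),6):
        x=xs[ys==y]
        if len(x):print(y,x.min(),x.max(),at_z((x.mean(),y),.256,K,R,t).round(3)[:2],at_z((x.mean(),y),.022,K,R,t).round(3)[:2])
E
```

```text
top switch (array([323.84892086, 181.24460432]), np.int32(139), array([0.6492, 0.0042, 0.297 ]))
top shade (array([328.66135458, 258.67729084]), np.int32(502), array([ 0.4247, -0.013 ,  0.21  ]))
top note (array([280.38528827, 243.62306163]), np.int32(2515), array([0.4843, 0.1587, 0.013 ]), [array([0.4234, 0.2729]), array([0.5752, 0.2566]), array([0.5461, 0.0446]), array([0.3958, 0.0643])])
top brass (array([324.78643804, 206.15510522]), np.int32(1283))
305 343 182 258
182 315 333 [0.656 0.004] [0.709 0.006]
188 308 340 [0.637 0.004] [0.687 0.006]
194 306 343 [0.619 0.002] [0.665 0.004]
200 305 343 [0.6   0.003] [0.643 0.005]
206 306 342 [0.581 0.003] [0.621 0.005]
212 311 338 [0.563 0.001] [0.599 0.003]
218 323 328 [ 0.545 -0.002] [ 0.577 -0.001]
224 325 329 [ 0.526 -0.007] [ 0.556 -0.007]
230 325 329 [ 0.508 -0.007] [ 0.534 -0.007]
236 326 329 [ 0.49  -0.009] [ 0.513 -0.009]
242 325 331 [ 0.472 -0.01 ] [ 0.492 -0.011]
248 326 331 [ 0.454 -0.012] [ 0.471 -0.013]
254 327 331 [ 0.436 -0.014] [ 0.45  -0.015]
scene switch (array([324.38181818, 177.96363636]), np.int32(55), array([ 0.6532, -0.0024,  0.297 ]))
scene shade (array([273.88679245, 168.35849057]), np.int32(106), array([ 0.4299, -0.0157,  0.21  ]))
scene note (array([316.54934211, 166.12006579]), np.int32(608), array([0.4839, 0.2058, 0.013 ]), [array([0.4137, 0.1423]), array([0.4012, 0.2733]), array([0.5705, 0.2494]), array([0.5773, 0.1231])])
scene brass (array([324.25      , 217.20108696]), np.int32(736))
308 340 203 231
203 317 329 [ 0.693 -0.072] [0.616 0.052]
209 310 338 [ 0.708 -0.092] [0.634 0.029]
215 308 340 [ 0.721 -0.113] [0.65  0.004]
221 309 340 [ 0.735 -0.133] [ 0.666 -0.019]
227 313 336 [ 0.748 -0.153] [ 0.681 -0.043]
```

Pivot ≈ (0.650, 0.002) and notebook ≈ (0.484, 0.159), which is 228 mm from the pivot and consistent with the hint. The arm is at φ ≈ -0.075 rad (from -x towards +y), and the target is φ ≈ 0.755. I'll close the fingers and go to the book side of the rod.

Request:
move_arm --moves '[[0,[0.82,-0.7,-0.48],0.17],[0,[0.82,-0.7,-0.48],0.17],[0,[0.82,-0.7,-0.48],0.17],[0,[0.82,-0.7,-0.48],0.17],[0,[0.82,-0.7,-0.48],0.17],[0,[0.82,-0.7,-0.48],0.17],[0,[0.82,-0.7,-0.48],0.17],[0,[0.82,-0.7,-0.48],0.17]]' --squeeze 5

```text
time_s: 2.3
position: [0.3872, -0.3558, 0.3635]
tool_rot: [0.999, 0.041, 0.002, 0.001]
wrist_force: [-0.2, -1.1, 0.3]
grip_width: 0.0334
grip_force: 0.0
```

```bash
cat >> h.py <<'E'
from scipy.spatial.transform import Rotation as Ro
def to(p,yaw):
    s=readout.sense();M=Ro.from_quat(s['tool_rot']).as_matrix();P=np.array(s['position'])
    y=np.arctan2(M[1,0],M[0,0]);d=M.T@(np.array(p)-P)
    print('at',P.round(4),'yaw',y.round(3),'z',M[:,2].round(3),'F',np.round(s['wrist_force'],2),'t',s['time_s'],'w',s['grip_width'])
    print('row',(d/.3).round(3),'turn',round((y-yaw)/1.5,3))
E
python3 -c "
from h import *
to([.55,-.07,.36],.075)"
```

```text
at [ 0.3872 -0.3558  0.3635] yaw 0.082 z [ 0.004 -0.001 -1.   ] F [-0.2  -1.07  0.26] t 2.3 w 0.03337768827792375
row [ 0.619 -0.905  0.013] turn 0.005
```

Request:
move_arm --moves '[[0,[0.62,-0.905,0.01],0],[0,[0.62,-0.905,0.01],0],[0,[0.62,-0.905,0.01],0],[0,[0.62,-0.905,0.01],0],[0,[0.62,-0.905,0.01],0],[0,[0.62,-0.905,0.01],0],[0,[0.62,-0.905,0.01],0],[0,[0.62,-0.905,0.01],0]]'

```text
time_s: 3.1
position: [0.5499, -0.0713, 0.3571]
tool_rot: [0.999, 0.04, -0.0, -0.001]
wrist_force: [-0.1, -0.0, -0.1]
grip_width: 0.0009
grip_force: 0.0
```

```bash
python3 - <<'E'
from h import *
to([.545,-.06,.246],.075)
f,K,R,t=cam('top','top2');a=f[130:320,200:440,::-1];cv2.imwrite('pics/t2.png',cv2.resize(a,(720,570),interpolation=2))
E
```

```text
at [ 0.5499 -0.0713  0.3571] yaw 0.081 z [-0.     0.001 -1.   ] F [-0.05 -0.02 -0.14] t 3.1 w 0.0009280663572387967
row [-0.013 -0.038  0.37 ] turn 0.004
```

View pics/t2.png

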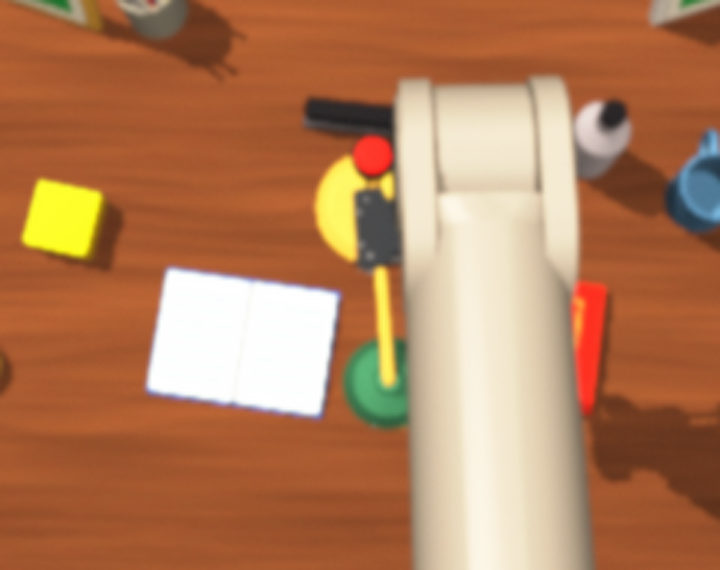

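The closed gripper hangs over the book side of the rod (crop ≈ 375,230 is its body) and nothing has been disturbed. Descend and compute the arc.

Request:
move_arm --moves '[[0,[-0.01,-0.02,0.37],0],[0,[-0.01,-0.02,0.37],0],[0,[-0.01,-0.02,0.37],0],[0,[-0.01,-0.02,0.37],0]]'

```text
time_s: 3.55
position: [0.5443, -0.0708, 0.2459]
tool_rot: [0.999, 0.037, -0.001, -0.0]
wrist_force: [0.8, 0.0, 0.8]
grip_width: 0.0005
grip_force: 0.0
```

```bash
cat >> h.py <<'E'
piv=np.array([.650,.002])
def arc(phi,off=.0185,r=.105,z=.246):
    p=piv+r*np.array([-np.cos(phi),np.sin(phi)])-off*np.array([np.sin(phi),np.cos(phi)])
    return [*p,z]
E
python3 - <<'E'
from h import *
for p in (-.3,-.15,-.075,.0,.075,.15,.225,.3,.375,.45): print(p); to(arc(p),-p)
E
```

```text
-0.3
at [ 0.5443 -0.0708  0.2459] yaw 0.074 z [-0.003  0.    -1.   ] F [0.82 0.01 0.77] t 3.55 w 0.000510253052143871
row [ 0.042 -0.077 -0.   ] turn -0.151
-0.15
at [ 0.5443 -0.0708  0.2459] yaw 0.074 z [-0.003  0.    -1.   ] F [0.82 0.01 0.77] t 3.55 w 0.000510253052143871
row [ 0.025 -0.128 -0.   ] turn -0.051
-0.075
at [ 0.5443 -0.0708  0.2459] yaw 0.074 z [-0.003  0.    -1.   ] F [0.82 0.01 0.77] t 3.55 w 0.000510253052143871
row [ 0.019 -0.154 -0.   ] turn -0.001
0.0
at [ 0.5443 -0.0708  0.2459] yaw 0.074 z [-0.003  0.    -1.   ] F [0.82 0.01 0.77] t 3.55 w 0.000510253052143871
row [ 0.016 -0.18  -0.   ] turn 0.049
0.075
at [ 0.5443 -0.0708  0.2459] yaw 0.074 z [-0.003  0.    -1.   ] F [0.82 0.01 0.77] t 3.55 w 0.000510253052143871
row [ 0.014 -0.207 -0.   ] turn 0.099
0.15
at [ 0.5443 -0.0708  0.2459] yaw 0.074 z [-0.003  0.    -1.   ] F [0.82 0.01 0.77] t 3.55 w 0.000510253052143871
row [ 0.014 -0.234 -0.   ] turn 0.149
0.225
at [ 0.5443 -0.0708  0.2459] yaw 0.074 z [-0.003  0.    -1.   ] F [0.82 0.01 0.77] t 3.55 w 0.000510253052143871
row [ 0.017 -0.26  -0.   ] turn 0.199
0.3
at [ 0.5443 -0.0708  0.2459] yaw 0.074 z [-0.003  0.    -1.   ] F [0.82 0.01 0.77] t 3.55 w 0.000510253052143871
row [ 0.021 -0.286 -0.   ] turn 0.249
0.375
at [ 0.5443 -0.0708  0.2459] yaw 0.074 z [-0.003  0.    -1.   ] F [0.82 0.01 0.77] t 3.55 w 0.000510253052143871
row [ 0.027 -0.312 -0.   ] turn 0.299
0.45
at [ 0.5443 -0.0708  0.2459] yaw 0.074 z [-0.003  0.    -1.   ] F [0.82 0.01 0.77] t 3.55 w 0.000510253052143871
row [ 0.035 -0.338 -0.   ] turn 0.349
```

Request:
move_arm --moves '[[0,[0.02,-0.06,0],0],[0,[0.02,-0.11,0],0],[0,[0.02,-0.13,0],0],[0,[0.02,-0.14,0],0],[0,[0.02,-0.15,0],0],[0,[0.02,-0.16,0],0.01],[0,[0.018,-0.17,0],0.03],[0,[0.016,-0.18,0],0.05]]'

```text
time_s: 4.35
position: [0.5459, -0.0161, 0.2466]
tool_rot: [1.0, -0.002, 0.0, 0.0]
wrist_force: [0.9, -0.6, -0.3]
grip_width: 0.0006
grip_force: 0.6
```

Request:
move_arm --moves '[[0,[0.0,-0.012,0],0.02],[0,[0.0,-0.024,0],0.04],[0,[0.0,-0.036,0],0.065],[0,[0.002,-0.048,0],0.09],[0,[0.004,-0.06,0],0.11],[0,[0.006,-0.072,0],0.135],[0,[0.009,-0.083,0],0.16],[0,[0.012,-0.094,0],0.18]]'

```text
time_s: 5.15
position: [0.5492, 0.0121, 0.2464]
tool_rot: [0.991, -0.136, -0.0, 0.0]
wrist_force: [-0.9, -1.4, 0.0]
grip_width: 0.0008
grip_force: 0.7
```

```bash
python3 - <<'E'
from h import *
for p in (.27,.35,.4,.45,.5,.55,.6): print(p); to(arc(p),-p)
for n in('top','scene'):
  f,K,R,t=cam(n);a=f[130:320,200:440,::-1] if n=='top' else f[80:280,200:400,::-1];a=cv2.resize(a,(400,400),interpolation=2)
  L=a if n=='top' else np.hstack([L,a])
cv2.imwrite('pics/ts3.png',L)
E
```

```text
0.27
at [0.5492 0.0121 0.2464] yaw -0.273 z [-0.001 -0.    -1.   ] F [-0.9  -1.4   0.04] t 5.15 w 0.0008179148533447405
row [-0.017  0.005  0.001] turn -0.002
0.35
at [0.5492 0.0121 0.2464] yaw -0.273 z [-0.001 -0.    -1.   ] F [-0.9  -1.4   0.04] t 5.15 w 0.0008179148533447405
row [-0.021 -0.024  0.001] turn 0.051
0.4
at [0.5492 0.0121 0.2464] yaw -0.273 z [-0.001 -0.    -1.   ] F [-0.9  -1.4   0.04] t 5.15 w 0.0008179148533447405
row [-0.022 -0.041  0.001] turn 0.085
0.45
at [0.5492 0.0121 0.2464] yaw -0.273 z [-0.001 -0.    -1.   ] F [-0.9  -1.4   0.04] t 5.15 w 0.0008179148533447405
row [-0.023 -0.059  0.001] turn 0.118
0.5
at [0.5492 0.0121 0.2464] yaw -0.273 z [-0.001 -0.    -1.   ] F [-0.9  -1.4   0.04] t 5.15 w 0.0008179148533447405
row [-0.022 -0.077  0.001] turn 0.151
0.55
at [0.5492 0.0121 0.2464] yaw -0.273 z [-0.001 -0.    -1.   ] F [-0.9  -1.4   0.04] t 5.15 w 0.0008179148533447405
row [-0.021 -0.095  0.001] turn 0.185
0.6
at [0.5492 0.0121 0.2464] yaw -0.273 z [-0.001 -0.    -1.   ] F [-0.9  -1.4   0.04] t 5.15 w 0.0008179148533447405
row [-0.019 -0.112  0.001] turn 0.218
```

View pics/ts3.png

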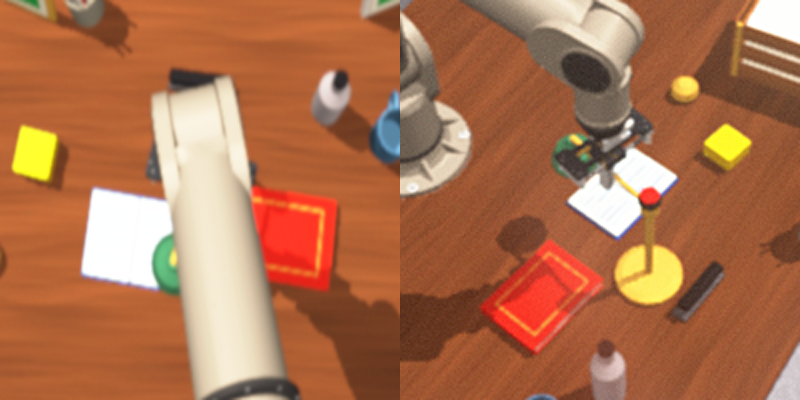

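The shade is moving towards the notebook (top view ≈ 170,262 in the left half) and the foot looks unmoved. Continue along the arc.

Request:
move_arm --moves '[[0,[-0.008,-0.01,0],0.025],[0,[-0.015,-0.022,0],0.05],[0,[-0.02,-0.034,0],0.075],[0,[-0.022,-0.046,0],0.095],[0,[-0.022,-0.059,0],0.12],[0,[-0.022,-0.07,0],0.14],[0,[-0.022,-0.082,0],0.16],[0,[-0.021,-0.095,0],0.185]]'

```text
time_s: 6.05
position: [0.551, 0.0412, 0.2466]
tool_rot: [0.963, -0.271, 0.0, 0.0]
wrist_force: [0.5, -1.3, 0.2]
grip_width: 0.0007
grip_force: 0.6
```

```bash
python3 - <<'E'
from h import *
for p in (.55,.6,.65,.7,.75): print(p); to(arc(p),-p)
for n,near in(('top',(300,245)),('scene',(290,165))):
    f,K,R,t=cam(n,n+'4');h=cv2.cvtColor(f,cv2.COLOR_RGB2HSV).astype(int);H,S=h[...,0],h[...,1]
    c,a,b=blob((H>55)&(H<95)&(S>80),near);print(n,c,a,at_z(c,.21,K,R,t).round(3),cv2.boundingRect(b))
f=cv2.imread('pics/top4.png')[130:320,200:440];g=cv2.imread('pics/scene4.png')[80:280,200:400]
cv2.imwrite('pics/ts4.png',np.hstack([cv2.resize(a,(400,400),interpolation=2) for a in(f,g)]))
E
```

```text
0.55
at [0.551  0.0412 0.2466] yaw -0.549 z [-0. -0. -1.] F [ 0.52 -1.31  0.15] t 6.05 w 0.0007081606656180761
row [-0.     0.     0.002] turn 0.001
0.6
at [0.551  0.0412 0.2466] yaw -0.549 z [-0. -0. -1.] F [ 0.52 -1.31  0.15] t 6.05 w 0.0007081606656180761
row [-0.003 -0.017  0.002] turn 0.034
0.65
at [0.551  0.0412 0.2466] yaw -0.549 z [-0. -0. -1.] F [ 0.52 -1.31  0.15] t 6.05 w 0.0007081606656180761
row [-0.005 -0.035  0.002] turn 0.067
0.7
at [0.551  0.0412 0.2466] yaw -0.549 z [-0. -0. -1.] F [ 0.52 -1.31  0.15] t 6.05 w 0.0007081606656180761
row [-0.006 -0.053  0.002] turn 0.101
0.75
at [0.551  0.0412 0.2466] yaw -0.549 z [-0. -0. -1.] F [ 0.52 -1.31  0.15] t 6.05 w 0.0007081606656180761
row [-0.006 -0.07   0.002] turn 0.134
top [283.49848943 248.90634441] 331 [0.453 0.127 0.21 ] (274, 234, 21, 27)
scene [129.55882353  44.99411765] 170 [-0.604  0.218  0.21 ] (120, 29, 19, 33)
```

View pics/ts4.png

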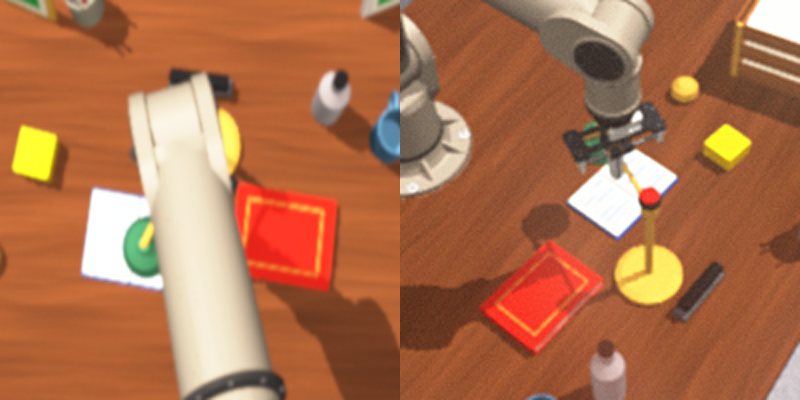

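The shade is partly over the notebook and the measurement matches the model (φ ≈ 0.55). Push to 0.71, then back off for a clear view.

Request:
move_arm --moves '[[0,[-0.002,-0.011,0.002],0.02],[0,[-0.003,-0.022,0.002],0.04],[0,[-0.004,-0.033,0.002],0.06],[0,[-0.006,-0.044,0.002],0.085],[0,[-0.006,-0.056,0.002],0.107],[0,[-0.006,-0.056,0.002],0.107]]'

```text
time_s: 6.75
position: [0.5583, 0.0569, 0.2459]
tool_rot: [0.938, -0.346, -0.0, -0.0]
wrist_force: [-0.1, 0.4, 0.8]
grip_width: 0.0002
grip_force: 0.0
```

Request:
move_arm --moves '[[0,[0,0.08,0],0],[0,[0,0.16,0],0],[0,[0,0.3,0],0],[0,[0,0.45,-0.1],0],[0,[0,0.6,-0.3],0],[0,[0,0.7,-0.3],0],[0,[0,0.7,-0.3],0]]'

```text
time_s: 7.45
position: [0.4198, -0.1066, 0.3391]
tool_rot: [0.937, -0.348, 0.002, -0.0]
wrist_force: [0.2, 0.2, 0.0]
grip_width: 0.0007
grip_force: 0.0
```

```bash
cat > m.py <<'E'
from h import *
import sys
for n,near in(('top',dict(switch=(324,182),shade=(283,245),note=(281,244),foot=(325,205))),('scene',dict(switch=(325,179),shade=(295,165),note=(311,175),foot=(324,217)))):
    f,K,R,t=cam(n,n+sys.argv[1]);o=measure(f,K,R,t,near);b=o.pop('b')
    print(n,o['switch'],o['brass'])
    h=cv2.cvtColor(f,cv2.COLOR_RGB2HSV).astype(int);H,S,V=h[...,0],h[...,1],h[...,2]
    m=((H>55)&(H<95)&(S>80)).astype(np.uint8);c,a,b=blob(m,near['shade'])
    (hc,hr)=cv2.minEnclosingCircle(cv2.findNonZero(b))
    print('shade',c,a,hc,hr,at_z(hc,.19,K,R,t).round(4)[:2])
    # rod line: brass pixels between hub and shade
    for phi in (.66,.68,.70,.72,.74,.76):
        p=piv+.22*np.array([-np.cos(phi),np.sin(phi)]);print(phi,p.round(3),proj([*p,.19],K,R,t).round(1),end=' ')
    print()
to([.55,-.07,.36],-.7)
f=cv2.imread(f'pics/top{sys.argv[1]}.png')[130:320,200:440];g=cv2.imread(f'pics/scene{sys.argv[1]}.png')[80:280,200:400]
cv2.imwrite(f'pics/ts{sys.argv[1]}.png',np.hstack([cv2.resize(a,(400,400),interpolation=2) for a in(f,g)]))
E
python3 m.py 5
```

```text
top (array([323.81021898, 181.25547445]), np.int32(137), array([0.6491, 0.0043, 0.297 ])) (array([318.47235023, 203.86328725]), np.int32(1302))
shade [277.77801268 241.34672304] 473 (278.0952453613281, 240.0) 13.524669647216797 [0.4817 0.1472]
0.66 [0.476 0.137] [281.3 241.8] 0.68 [0.479 0.14 ] [280.2 240.9] 0.7 [0.482 0.144] [279.2 240. ] 0.72 [0.485 0.147] [278.2 239.1] 0.74 [0.488 0.15 ] [277.2 238.2] 0.76 [0.491 0.154] [276.2 237.2] 
scene (array([324.25454545, 177.87272727]), np.int32(55), array([ 0.6526, -0.0023,  0.297 ])) (array([324.22343324, 217.15940054]), np.int32(734))
shade [304.07692308 146.71428571] 91 (307.0, 148.0) 9.486932754516602 [0.474  0.1518]
0.66 [0.476 0.137] [305.4 150.6] 0.68 [0.479 0.14 ] [306.5 150.4] 0.7 [0.482 0.144] [307.5 150.1] 0.72 [0.485 0.147] [308.5 149.8] 0.74 [0.488 0.15 ] [309.6 149.6] 0.76 [0.491 0.154] [310.6 149.4] 
at [ 0.4213 -0.1034  0.3367] yaw -0.709 z [ 0.002 -0.    -1.   ] F [-0.43  1.27 -0.73] t 7.55 w 0.0005777484311652156
row [ 0.253 -0.364 -0.077] turn -0.006
```

View pics/ts5.png

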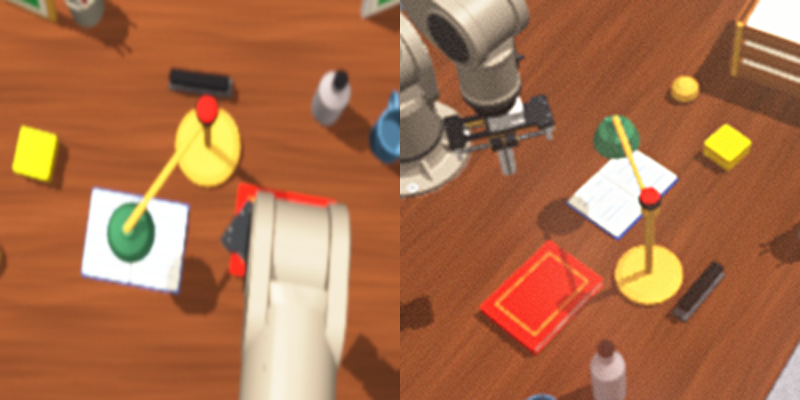

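The foot hasn't moved. The shade is over the notebook at φ ≈ 0.71, about 10 mm short of the centre (target ≈ 0.757). Return for a last nudge.

```bash
python3 - <<'E'
from h import *
to(arc(.757,.06),-.757)
to(arc(.757,.024),-.757)
to(arc(.757),-.757)
E
```

```text
at [ 0.4213 -0.1034  0.3367] yaw -0.709 z [ 0.002 -0.    -1.   ] F [-0.43  1.27 -0.73] t 7.55 w 0.0005777484311652156
row [-0.01  -0.58   0.303] turn 0.032
at [ 0.4213 -0.1034  0.3367] yaw -0.709 z [ 0.002 -0.    -1.   ] F [-0.43  1.27 -0.73] t 7.55 w 0.0005777484311652156
row [-0.004 -0.7    0.303] turn 0.032
at [ 0.4213 -0.1034  0.3367] yaw -0.709 z [ 0.002 -0.    -1.   ] F [-0.43  1.27 -0.73] t 7.55 w 0.0005777484311652156
row [-0.003 -0.718  0.303] turn 0.032
```

Request:
move_arm --moves '[[0,[-0.01,-0.16,0.05],0.01],[0,[-0.01,-0.31,0.15],0.02],[0,[-0.01,-0.45,0.25],0.032],[0,[-0.01,-0.55,0.303],0.032],[0,[-0.01,-0.58,0.303],0.032],[0,[-0.008,-0.62,0.303],0.032],[0,[-0.006,-0.65,0.303],0.032],[0,[-0.005,-0.67,0.303],0.032]]'

```text
time_s: 8.35
position: [0.5518, 0.0514, 0.2455]
tool_rot: [0.929, -0.369, 0.0, -0.0]
wrist_force: [-0.9, -0.2, 0.4]
grip_width: 0.0002
grip_force: 0.0
```

```bash
python3 - <<'E'
from h import *
to(arc(.757),-.757)
E
```

```text
at [0.5518 0.0514 0.2455] yaw -0.756 z [ 0.001  0.    -1.   ] F [-0.93 -0.2   0.4 ] t 8.35 w 0.00023954743828275655
row [ 0.001 -0.043 -0.002] turn 0.001
```

Request:
move_arm --moves '[[0,[0,-0.012,0],0],[0,[0,-0.022,0],0],[0,[0,-0.032,0],0],[0,[0,-0.041,0],0],[0,[0,-0.047,0],0],[0,[0,-0.047,0],0]]'

```text
time_s: 8.95
position: [0.561, 0.0615, 0.245]
tool_rot: [0.929, -0.369, 0.0, -0.0]
wrist_force: [-0.3, 0.2, -1.0]
grip_width: 0.0003
grip_force: 0.0
```

Request:
move_arm --moves '[[0,[0,0.08,0],0],[0,[0,0.16,0],0],[0,[0,0.3,0],0],[0,[0,0.45,-0.1],0],[0,[0,0.6,-0.3],0],[0,[0,0.7,-0.35],0],[0,[0,0.7,-0.35],0]]'

```text
time_s: 9.65
position: [0.4157, -0.0943, 0.3536]
tool_rot: [0.929, -0.371, 0.003, -0.0]
wrist_force: [0.6, -0.9, -0.3]
grip_width: 0.0006
grip_force: 0.0
```

```bash
python3 m.py 6; python3 - <<'E'
from h import *
# outline check of model at both cameras vs notebook centre projected
for n in('top','scene'):
    f,K,R,t=cam(n);print(n,proj([.4848,.159,.013],K,R,t),finder.recognise(n,'lamp_shade')[:1],finder.recognise(n,'rod_push')[:1])
E
```

```text
top (array([323.81021898, 181.25547445]), np.int32(137), array([0.6491, 0.0043, 0.297 ])) (array([317.96651446, 203.64687976]), np.int32(1314))
shade [275.2167382  238.85193133] 466 (275.3952941894531, 237.4293212890625) 13.679689407348633 [0.4898 0.1561]
0.66 [0.476 0.137] [281.3 241.8] 0.68 [0.479 0.14 ] [280.2 240.9] 0.7 [0.482 0.144] [279.2 240. ] 0.72 [0.485 0.147] [278.2 239.1] 0.74 [0.488 0.15 ] [277.2 238.2] 0.76 [0.491 0.154] [276.2 237.2] 
scene (array([324.4137931 , 177.86206897]), np.int32(58), array([ 0.6531, -0.0019,  0.297 ])) (array([324.16142271, 217.21614227]), np.int32(731))
shade [305.80722892 145.51807229] 83 (306.6980285644531, 144.9158477783203) 6.922521591186523 [0.464  0.1647]
0.66 [0.476 0.137] [305.4 150.6] 0.68 [0.479 0.14 ] [306.5 150.4] 0.7 [0.482 0.144] [307.5 150.1] 0.72 [0.485 0.147] [308.5 149.8] 0.74 [0.488 0.15 ] [309.6 149.6] 0.76 [0.491 0.154] [310.6 149.4] 
at [ 0.4167 -0.0924  0.3512] yaw -0.759 z [ 0.003 -0.001 -1.   ] F [-1.23  0.34 -0.1 ] t 9.75 w 0.0004235453174057294
row [ 0.271 -0.36  -0.028] turn -0.039
top [280.30855589 243.48715568] [{'pixel': [275.9, 240.2], 'score': 0.69}] [{'pixel': [279.7, 231.6], 'score': 0.59}]
scene [311.03306756 173.38096755] [{'pixel': [311.3, 146.4], 'score': 0.67}] [{'pixel': [315.7, 146.6], 'score': 0.74}]
```

View pics/ts6.png

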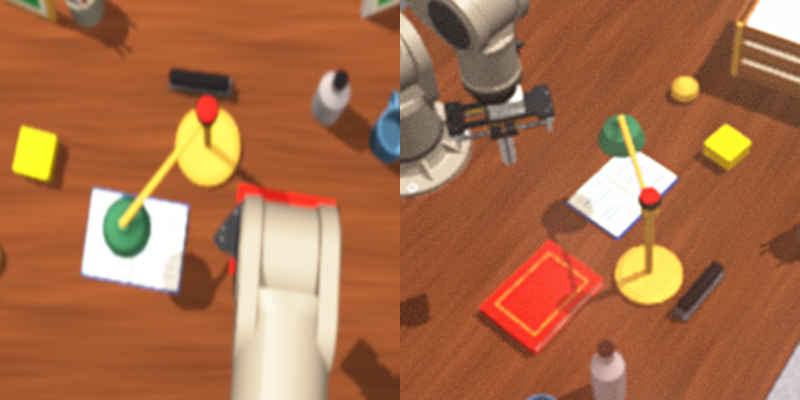

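The shade is now at (0.490, 0.156), within about 2 mm tangentially of the notebook centre; the foot is unmoved. Now the switch at (0.651, 0.001).

```bash
python3 - <<'E'
from h import *
to([.651,.0015,.345],-.759)
E
```

```text
at [ 0.417  -0.0906  0.3489] yaw -0.755 z [-0.002  0.001 -1.   ] F [-0.75  0.46 -1.  ] t 10.05 w 0.0003581306168158903
row [ 0.358 -0.758  0.012] turn 0.003
```

Request:
move_arm --moves '[[0,[0.36,-0.758,0.01],0],[0,[0.36,-0.758,0.01],0],[0,[0.36,-0.758,0.01],0],[0,[0.36,-0.758,0.01],0],[0,[0.36,-0.758,0.01],0],[0,[0.36,-0.758,0.01],0],[0,[0.36,-0.758,0.01],0],[0,[0.36,-0.758,0.01],0]]'

```text
time_s: 10.85
position: [0.6508, -0.0002, 0.3465]
tool_rot: [0.929, -0.369, -0.0, 0.0]
wrist_force: [-1.0, 0.8, -0.6]
grip_width: 0.0006
grip_force: 0.0
```

```bash
python3 - <<'E'
from h import *
to([.651,.0015,.310],-.759)
f,K,R,t=cam('scene')
cv2.imwrite('pics/s7.png',cv2.resize(f[130:230,270:390,::-1],(720,600),interpolation=2))
E
```

```text
at [ 6.508e-01 -2.000e-04  3.465e-01] yaw -0.756 z [-0.001 -0.    -1.   ] F [-1.02  0.81 -0.55] t 10.85 w 0.000637890542104031
row [-0.003 -0.005  0.122] turn 0.002
```

View pics/s7.png

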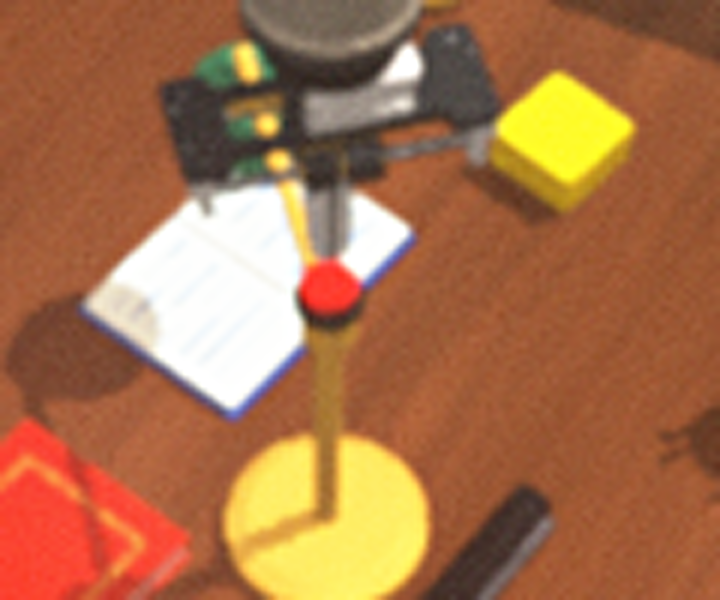

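The fingertip (crop ≈ 328,245) hangs right above the red switch (330,288), same column. Press in small steps while watching the force.

Request:
move_arm --moves '[[0,[-0.002,-0.004,0.06],0],[0,[-0.002,-0.005,0.11],0],[0,[-0.002,-0.005,0.125],0],[0,[-0.002,-0.005,0.133],0],[0,[-0.002,-0.005,0.14],0],[0,[-0.002,-0.005,0.14],0]]'

```text
time_s: 11.5
position: [0.652, 0.0012, 0.3055]
tool_rot: [0.929, -0.369, 0.0, -0.0]
wrist_force: [-2.5, -1.5, 2.6]
grip_width: 0.0006
grip_force: 1.4
```

Request:
move_arm --moves '[[0,[0,0,0.004],0],[0,[0,0,0.008],0],[0,[0,0,0.011],0],[0,[0,0,0.011],0]]'

```text
time_s: 11.9
position: [0.6521, 0.0013, 0.3023]
tool_rot: [0.929, -0.369, 0.0, -0.0]
wrist_force: [-3.2, -1.8, 6.3]
grip_width: 0.0007
grip_force: 3.7
```

Request:
move_arm --moves '[[0,[0,0,0.003],0],[0,[0,0,0.006],0],[0,[0,0,0.006],0]]'

```text
time_s: 12.2
position: [0.6523, 0.0013, 0.302]
tool_rot: [0.929, -0.369, 0.001, -0.0]
wrist_force: [-7.9, -2.3, 21.1]
grip_width: -0.0001
grip_force: 10.5
```

It has bottomed out (21 N, position stalled). Release straight up.

Request:
move_arm --moves '[[0,[0,0,-0.01],0],[0,[0,0,-0.03],0],[0,[0,0,-0.08],0],[0,[0,0,-0.2],0],[0,[0,0,-0.3],0],[0,[-0.3,0.5,-0.3],0],[0,[-0.3,0.5,-0.3],0],[0,[-0.3,0.5,-0.3],0]]'

```text
time_s: 13.0
position: [0.5061, -0.0391, 0.3904]
tool_rot: [0.929, -0.369, 0.0, -0.0]
wrist_force: [0.3, -1.2, 0.9]
grip_width: 0.0005
grip_force: 0.0
```

Request:
move_arm --moves '[[0,[0,0.35,0],0],[0,[0,0.35,0],0],[0,[0,0.35,0],0],[0,[0,0.35,0],0]]'

```text
time_s: 13.4
position: [0.435, -0.1163, 0.3911]
tool_rot: [0.929, -0.37, 0.001, -0.0]
wrist_force: [-0.1, 0.1, 0.4]
grip_width: 0.0006
grip_force: 0.0
```

```bash
python3 m.py 8
```

```text
top (array([323.84892086, 181.24460432]), np.int32(139), array([0.6492, 0.0042, 0.297 ])) (array([317.99160946, 203.66285278]), np.int32(1311))
shade [275.2639485 238.8304721] 466 (275.3952941894531, 237.4293212890625) 13.679689407348633 [0.4898 0.1561]
0.66 [0.476 0.137] [281.3 241.8] 0.68 [0.479 0.14 ] [280.2 240.9] 0.7 [0.482 0.144] [279.2 240. ] 0.72 [0.485 0.147] [278.2 239.1] 0.74 [0.488 0.15 ] [277.2 238.2] 0.76 [0.491 0.154] [276.2 237.2] 
scene (array([324.21428571, 177.98214286]), np.int32(56), array([ 0.6527, -0.0028,  0.297 ])) (array([324.1598916 , 217.15853659]), np.int32(738))
shade [306.         145.64102564] 78 (308.0242614746094, 145.10194396972656) 7.175524711608887 [0.4692 0.1668]
0.66 [0.476 0.137] [305.4 150.6] 0.68 [0.479 0.14 ] [306.5 150.4] 0.7 [0.482 0.144] [307.5 150.1] 0.72 [0.485 0.147] [308.5 149.8] 0.74 [0.488 0.15 ] [309.6 149.6] 0.76 [0.491 0.154] [310.6 149.4] 
at [ 0.4362 -0.1147  0.3904] yaw -0.755 z [ 0.001  0.    -1.   ] F [-0.61  0.37 -0.99] t 13.5 w 0.0003581884802465999
row [ 0.174 -0.368  0.102] turn -0.037
```

View pics/ts8.png

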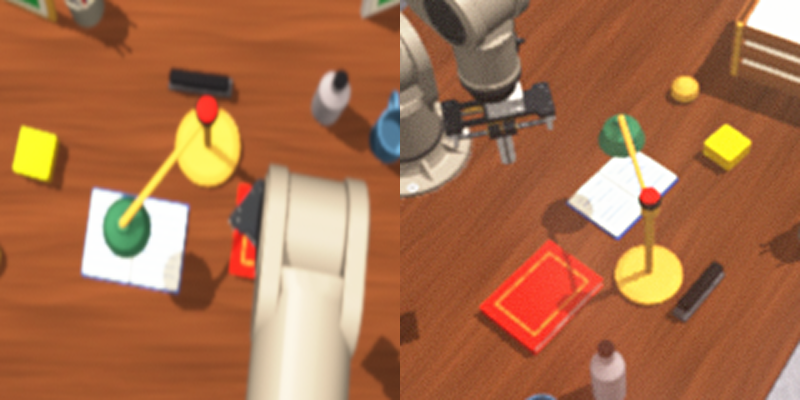

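The shade and foot are unchanged, the switch has been released and the robot is clear of everything.

```bash
python3 -c "
from bench import env
print(env.sign_off())"
```

```text
the job is handed in; nothing more can be done
None
```

The job is handed in: by the camera measurements the lamp's shade sits within about 6 mm of the notebook's centre, the switch was pressed until it bottomed out and then let go, the foot did not measurably move, and nothing else was seen to shift.

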